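Catch the castings from the feeder chute and weigh them

ROBOT

A 6-joint arm with a two-finger parallel gripper is mounted at the origin on the work surface. World frame = base frame: x ahead of the robot, y to its left, z up, the work surface at z = 0. Lengths are in m, angles in rad, forces in N, time in s.
With the tool pointing down it reaches from about 0.35 to 0.85 m from the base axis. Payload 8.1 kg.
Tool frame: the origin (TCP) lies on the centre line of the jaws, within the pads' length; the fingertips stand 17 mm ahead of it and the grasp point (between the pads) lies 2 mm behind it; z points along the fingers, y is the line along which they close (so a half turn about z gives the same grasp; the last joint's range is limited). The gripper opens to 93 mm and grips with 3 to 60 N. Pads are 15 mm wide; open, the fingers measure 128 mm over their backs; the gripper's body (75 mm by 188 mm) begins 65 mm behind the grasp point.
Start: joints at [-1.377, 0.13, 1.488, -0, 1.523, -0.085], TCP at [0.165, -0.577, 0.236] pointing down, gripper open.
Joint ranges: [-2.96, 2.96], [-0.89, 2.26], [0.02, 2.5], [-1.34, 4.48], [0, 2.73], [-2.66, 2.66]. Speed limits (rad/s): [2.39, 2.39, 2.79, 3.14, 3.14, 3.14].

INTERFACE

Orientations are given as a rotation vector (axis times angle).
In Python, from plant import telemetry, viewer, order gives the robot as it stands.
- The arm moves only by the tool send_rows, never from a script. Its argument "plan" is a list that holds one entry, the list of rows, each a list of 5 numbers: the closure, from -1 (fully open) to 1 (shut), then the shift along the world's x, y, z normalised to -1 to 1, where 1 is 0.2 m, then the turn about the world's z normalised to -1 to 1, where 1 is 60 degrees. A call has 1 to 20 rows; each row is the pose to reach, as a shift and turn from the pose commanded when the call began; what a row does not reach only later rows make up. A row lasts 1/12 s, in which the tool goes at most 41.7 mm and 7.16 degrees, less where a joint would pass 70% of its speed; a pose out of reach is approached as far as the arm can. A call with a number of a shift or a turn outside -1 to 1 is refused whole. A call with a gripper value outside its range is refused whole. The fingers move at their own pace and stop on an object; "force" is the grip in N (left out, the last holds). Time passes only in rows, so rows that repeat a pose let the fingers close. It gives the time, the measured TCP pose, the force, the opening and the grip force at its end, in the units of the state.
- telemetry.read_state(): the state, without advancing time (a new reading comes with each control period).
- viewer.read_camera(name): name is "scene" or "top"; returns (picture, depth): 480x640x3 uint8, blue, green, red; 480x640 float32, m along the optical axis (not along the pixel's ray), 0 where there is no reading.
- viewer.calibration(name): a dict with "camera_matrix" (3x3 intrinsics, pixels), "extrinsics" (4x4, takes a point from camera to world coordinates). Camera axes: x right, y up, looking along -z (the intrinsics and any distortion apply to the point x, -y, -z); pixel columns grow to the right and rows downward; lengths in m; the calibration is good to about 2 mm. A picture is of the moment at which its call begins. calibration takes no time and is no camera call.
- order.close_job(): hands the job in; it is judged then, once.
The state is a dict: "t": time; "q": joint angles; "dq": joint speeds; "joint_torque": joint torques, N m; "tool_pos": TCP position; "orientation": TCP orientation; "force": force on the tool from outside, world axes, zero at the start; "wrist_torque": the same for the moment, N m; "opening": finger opening in m; "gripper_force": force on a finger pad.
Only numpy, scipy, OpenCV 4.12 (cv2) and the standard library are available. Lean on these libraries where they do the work, as an engineer would, in place of code of your own. Each camera call takes 0.05 s, during which the arm holds its last target. There are 200 camera calls.

TASK

Pick up the steel pan by its handle, hold it under the mouth of the feeder's chute and raise it so that its rim gently pushes up the red lugs of the fork: this lifts the gate, and all four castings must slide into the pan, none falling on the bench. Then let the gate down shut, and stand the pan with its castings upright and wholly on the plate of the scale. Touch the feeder only with the pan, and leave the other things where they are.

Things in the scene. Friction and masses are not known exactly. Their poses are not given: they have to be found in the camera images.
- pan: Loose steel catch pan: round open bowl, 124 mm across the rim, 84 mm across the flat base, 55 mm high, wall 4 mm, about 0.2 kg, standing on the bench. Origin: centre of its underside; z up. A black bar handle rises on its own -x side, leaning outward 30 degrees from vertical: direction (-0.5, 0, 0.866) in the pan's axes.
- pan_grip (a point): Grip point on the handle's centreline, at (-0.094, 0, 0.099) in the pan's axes, 32 mm short of the handle's end. Axes as the pan's. The handle is 24 mm wide (along y) and 14 mm thick; pinch the thickness, fingers pointing down along the handle.
- pan_rim (a point): Centre of the pan's mouth, 55 mm above its base; the rim's radius is 62 mm. Axes as the pan's.
- feeder: Fixed gravity feeder: blue pedestal and a steel chute, 60 mm wide outside, sloping down at 32 degrees to a mouth facing the feeder's own -x. Origin: on the bench straight below the chute's lip; x points uphill, away from the mouth; z up. The space below the lip is free back to the pedestal, which starts 90 mm behind the lip.
- feeder_lip (a point): Centre of the chute's lower edge at the mouth, 160 mm above the bench. Axes as the feeder's. Two posts beside it, 78 mm over both, reach 14 mm in front of it and start 4 mm below its height. Falling castings come down 5 to 75 mm in front of it.
- feeder_fork (a point): Midway between the fork's two red lugs, 53 mm in front of the lip, 98 mm above the bench. The lugs' flat undersides run 13 to 93 mm in front of the lip, 46 to 74 mm to each side of the chute's centre line. At rest they hang up to 8 mm above or below this point: set by hand, not reported, so feel for them. Axes as the feeder's.
- gate (a joint): Height of the yellow gate: 0 shut, 0.042 m fully lifted, against a rigid stop; castings pass above about 0.030 m. It rises only as the fork hanging from it is pushed up, 1 mm for 1 mm, by a pan rim under both lugs. Gate and fork weigh about 0.5 kg (5 N) and fall shut by themselves when let down.
- scale: Fixed white bench scale, 170 x 200 mm, with a square steel plate as its top. Origin: on the bench below the plate's centre; z up.
- scale_plate (a point): Centre of the top of the scale's plate (150 x 150 mm, sides along the scale's x and y), 50 mm above the bench.
- casting1: Cream resin casting number 1 of four (number 1 next to the gate): squat dome, 34 mm across, 26 mm high, about 28 g. Origin: centre of its flat underside. All four start one behind another in the chute.
- casting2: Cream resin casting number 2 of four (number 1 next to the gate): squat dome, 34 mm across, 26 mm high, about 28 g. Origin: centre of its flat underside. All four start one behind another in the chute.
- casting3: Cream resin casting number 3 of four (number 1 next to the gate): squat dome, 34 mm across, 26 mm high, about 28 g. Origin: centre of its flat underside. All four start one behind another in the chute.
- casting4: Cream resin casting number 4 of four (number 1 next to the gate): squat dome, 34 mm across, 26 mm high, about 28 g. Origin: centre of its flat underside. All four start one behind another in the chute.
- can: Bystander: yellow steel can, 66 mm across, 75 mm high. Origin: centre of its underside.
- flask: Bystander: light-blue bottle, 66 mm across, 200 mm high. Origin: centre of its underside.
- discs: Bystander: dull red stack of sanding discs, 124 mm across, 14 mm high. Origin: centre of its underside.
- sanding_block: Bystander: dull red sanding block, 70 x 45 x 28 mm. Origin: centre of its underside.
- spare: Bystander: cream casting, larger, 52 mm across, 38 mm high, on the bench, not part of the job. Origin: centre of its underside.
- tub: Bystander: pink open tub, 100 mm across, 100 mm high. Origin: centre of its underside.
Mind the look-alikes: they are no part of the job. What is shaped like the casting3 but blue is not meant.

How it is judged:
By the outcome, as a careful person would: the job done as asked, in the order asked, and still so for the second after the job is handed in, with the robot touching nothing.
It also fails if it takes over 58 s, if anything falls off the work surface, if the arm or the gripper's body presses on something with over 40 N, if the wrist force passes 120 N, or if a joint passes its speed limit or range.

## Working session

There is one attempt and no reset: what is moved stays moved. The work goes in short steps, Python scripts to look and compute and a tool call to move; the robot and the scene stay as the last step left them, time stands still between calls to the robot, and variables do not carry over. Pictures are saved under pics/ and viewed, at most 10 in all, crops included, and the job is handed in when it is done.

Besides the shell and the picture viewer there is one more tool, called after ">>>" as name(argument=value, ...) on one line, values as JSON. send_rows: Moves the arm, as the interface text tells. Scaled input: -1 to 1 covers 0.2 m each way for a shift and 60 degrees each way for a turn. Its arguments: {"type":"object","properties":{"plan":{"type":"array"},"force":{"type":"number"}},"required":["plan"]}

```bash
mkdir -p pics; cat > h.py <<'E'
import numpy as np, cv2
from plant import telemetry, viewer, order
def pts(name,depth):
    c=viewer.calibration(name);K=np.array(c["camera_matrix"]);E=np.array(c["extrinsics"])
    v,u=np.mgrid[0:480,0:640]
    d=depth; P=np.stack([(u-K[0,2])/K[0,0]*d,-(v-K[1,2])/K[1,1]*d,-d],-1)
    return P@E[:3,:3].T+E[:3,3]
E
python3 - <<'E'
from h import *
for n in("scene","top"):
    p,d=viewer.read_camera(n); cv2.imwrite(f"pics/{n}0.png",p); np.savez(f"{n}0.npz",p=p,d=d)
    c=viewer.calibration(n); print(n,{k:np.round(v,3).tolist() if not isinstance(v,str) else v for k,v in c.items()},(d==0).mean())
s=telemetry.read_state();print(s)
E
```

```text
scene {'camera_matrix': [[610.973, 0.0, 306.829], [0.0, 610.973, 237.724], [0.0, 0.0, 1.0]], 'extrinsics': [[0.803, -0.473, 0.363, 1.043], [0.596, 0.628, -0.5, -0.57], [0.009, 0.618, 0.786, 1.126], [0.0, 0.0, 0.0, 1.0]]} 0.00396484375
top {'camera_matrix': [[495.019, 0.0, 321.661], [0.0, 495.019, 236.619], [0.0, 0.0, 1.0]], 'extrinsics': [[-0.026, 0.983, -0.18, 0.413], [-0.999, -0.02, 0.032, 0.056], [0.028, 0.18, 0.983, 1.153], [0.0, 0.0, 0.0, 1.0]]} 0.004013671875
{'t': 0.1, 'q': array([-1.37741395e+00,  1.31084433e-01,  1.48916202e+00, -7.58161339e-06,
        1.52300951e+00, -8.54190912e-02]), 'dq': array([-5.82316376e-05, -2.18812296e-03, -2.35446471e-03,  7.14964919e-04,
        2.38001583e-04,  1.17393519e-03]), 'joint_torque': array([ 5.54989656e-04, -5.61343861e+01, -4.93093872e+01,  7.70659698e-02,
        2.92394642e-02, -6.76210175e-05]), 'tool_pos': array([ 0.16503624, -0.57635062,  0.23469764]), 'orientation': array([-3.10947299e+00, -4.36293167e-01,  1.52767665e-04]), 'force': array([ 0.32819577, -0.90530508, -0.45851743]), 'wrist_torque': array([-0.01358399, -0.00633361, -0.01279144]), 'gripper_force': 0.0, 'opening': 0.09307044481634494}
```

View pics/scene0.png

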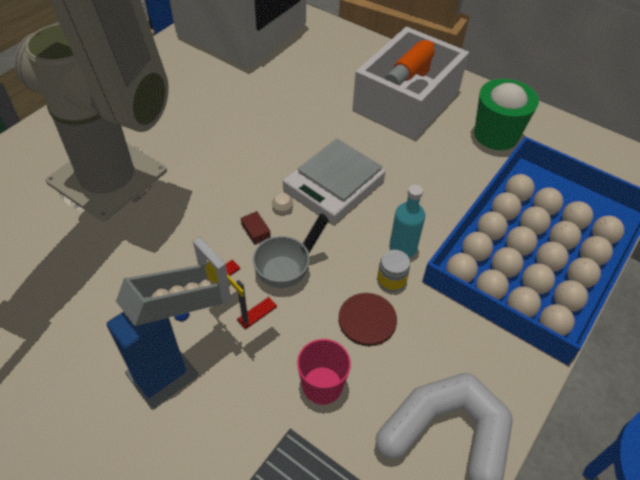

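View pics/top0.png

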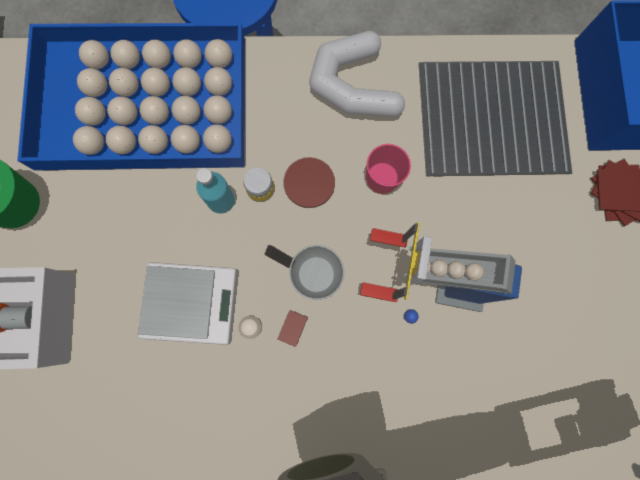

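The scene view shows the steel pan at (281,262) with its black handle to (318,232), the feeder at (170,310), red lugs at (230,268) and (257,313), and the scale at (335,178). In the top view these are the pan at (317,272) with handle to (270,253), lugs at (388,238) and (378,292), and the scale plate at (178,302).

Pan candidates:
- Steel open bowl with a black handle, top (317,272). This fits.
- Red disc stack, top (309,183). Same width, but flat and red.
- Pink tub, top (388,168). No handle.

For the castings, the four in the chute are the ones meant. The tray, the spare at (250,327) and the blue ball at (411,316) are not.

```bash
python3 - <<'E'
from h import *
from scipy.optimize import least_squares
D={n:np.load(f"{n}0.npz") for n in("scene","top")}
boxes={"scene":dict(pan=(245,235,335,300),handle=(300,205,335,252),lug=(215,255,285,335),scale=(275,135,395,222),chute=(100,230,250,330)),
"top":dict(pan=(285,240,350,305),handle=(258,240,296,270),lug=(350,222,420,308),scale=(135,258,240,348),chute=(400,220,525,310))}
for n in D:
    p=D[n]["p"];d=D[n]["d"];P=pts(n,d);hsv=cv2.cvtColor(p,cv2.COLOR_BGR2HSV)
    def sub(k):
        a,b,c,e=boxes[n][k];s=np.s_[b:e,a:c];return P[s].reshape(-1,3),hsv[s].reshape(-1,3).astype(int),d[s].ravel()>0
    X,h,ok=sub("pan"); print(n,"bench z",np.median(P[d>0][:,2]))
    m=ok&(h[:,1]<80)&(abs(X[:,2]-.053)<.006)&(h[:,2]>60);R=X[m]
    f=least_squares(lambda c:np.hypot(R[:,0]-c[0],R[:,1]-c[1])-c[2],[*R[:,:2].mean(0),.06],loss="soft_l1",f_scale=.002)
    print(" pan rim",f.x.round(4),len(R),"ztop",np.percentile(R[:,2],98).round(4))
    X,h,ok=sub("handle");m=ok&(h[:,2]<60)&(X[:,2]>.05)&(X[:,2]<.15);H=X[m]
    for lo in np.arange(.06,.15,.015):
        q=H[(H[:,2]>=lo)&(H[:,2]<lo+.015)]
        if len(q)>3:print(" handle",len(q),q.mean(0).round(4), "ang",np.degrees(np.arctan2(*(q.mean(0)[:2]-f.x[:2])[::-1])).round(1))
    X,h,ok=sub("lug");m=ok&((h[:,0]<6)|(h[:,0]>174))&(h[:,1]>180)&(h[:,2]>100);L=X[m]
    _,lab,C=cv2.kmeans(L.astype(np.float32),2,None,(3,50,1e-5),5,0)
    for i in(0,1):
        q=L[lab.ravel()==i];print(" lug",len(q),np.median(q,0).round(4),cv2.minAreaRect(q[:,:2].astype(np.float32)))
    X,h,ok=sub("lug");m=ok&(h[:,0]>20)&(h[:,0]<35)&(h[:,1]>180)&(h[:,2]>100)&(X[:,2]>.1);q=X[m];print(" gate yellow",len(q),q.min(0).round(3),q.max(0).round(3))
    X,h,ok=sub("scale");m=ok&(abs(X[:,2]-.05)<.006);q=X[m];print(" plate+frame",len(q),np.median(q,0).round(4),cv2.minAreaRect(q[:,:2].astype(np.float32)))
    m&=h[:,2]<np.percentile(h[m,2],60);q=X[m];print(" plate dark",np.median(q,0).round(4),cv2.minAreaRect(q[:,:2].astype(np.float32)))
    X,h,ok=sub("chute");m=ok&(X[:,2]>.15)&(h[:,1]<70);q=X[m];print(" chute",len(q),cv2.minAreaRect(q[:,:2].astype(np.float32)))
    if n=="top":
        for lo in (255,):
            pass
a=D["top"]["p"][210:320,250:530];b=D["scene"]["p"][200:340,100:345]
cv2.imwrite("pics/crop1.png",np.vstack([cv2.resize(a,(735,289),interpolation=2),cv2.resize(b,(735,420),interpolation=2)[:310]]))
E
```

```text
scene bench z 0.0024516891800592244
 pan rim [0.5366 0.0319 0.0592] 476 ztop 0.0585
 handle 63 [0.5661 0.0953 0.0675] ang 65.1
 handle 67 [0.5689 0.1033 0.0829] ang 65.6
 handle 65 [0.5716 0.1117 0.0975] ang 66.3
 handle 69 [0.5757 0.1196 0.1123] ang 66.0
 handle 69 [0.5774 0.1284 0.1264] ang 67.1
 lug 102 [ 0.4944 -0.0741  0.1056] ((0.4927053451538086, -0.07411517947912216), (0.022419411689043045, 0.025227805599570274), 69.17869567871094)
 lug 353 [ 0.6061 -0.1198  0.1056] ((0.6043368577957153, -0.12515102326869965), (0.07300496101379395, 0.025829222053289413), 76.991943359375)
 gate yellow 63 [ 0.568 -0.164  0.223] [ 0.608 -0.152  0.233]
 plate+frame 2691 [0.4807 0.3357 0.0508] ((0.47634178400039673, 0.32080498337745667), (0.19736438989639282, 0.15803809463977814), 87.09497833251953)
 plate dark [0.5007 0.3273 0.0507] ((0.4784039855003357, 0.3216938376426697), (0.18876464664936066, 0.14709633588790894), 84.28787231445312)
 chute 5327 ((0.5168061256408691, -0.24721822142601013), (0.21681207418441772, 0.1451634019613266), 80.36212921142578)
top bench z 0.002388676325005834
 pan rim [0.5343 0.0344 0.0589] 383 ztop 0.0587
 handle 36 [0.5581 0.0974 0.0673] ang 69.3
 handle 42 [0.5615 0.1051 0.0826] ang 69.0
 handle 44 [0.5643 0.1133 0.0976] ang 69.2
 handle 49 [0.5681 0.1217 0.1125] ang 68.8
 handle 58 [0.5717 0.1311 0.1273] ang 68.8Traceback (most recent call last):
  File "<stdin>", line 19, in <module>
cv2.error: OpenCV(4.12.0) /io/opencv/modules/core/src/kmeans.cpp:243: error: (-2:Unspecified error) in function 'double cv::kmeans(cv::InputArray, int, cv::InputOutputArray, cv::TermCriteria, int, int, cv::OutputArray)'
> There can't be more clusters than elements (expected: 'N >= K'), where
>     'N' is 0
> must be greater than or equal to
>     'K' is 2
```

```bash
python3 - <<'E'
from h import *
D={n:np.load(f"{n}0.npz") for n in("scene","top")}
p=D["top"]["p"];d=D["top"]["d"];P=pts("top",d);hsv=cv2.cvtColor(p,cv2.COLOR_BGR2HSV).astype(int)
print(hsv[238,388],d[238,388],P[238,388],hsv[292,378],P[292,378])
red=((hsv[...,0]<8)|(hsv[...,0]>172))&(hsv[...,1]>150)&(hsv[...,2]>80)
for (a,b,c,e) in((360,222,412,250),(350,278,405,305)):
    m=np.zeros_like(red);m[b:e,a:c]=red[b:e,a:c];m&=(d>0)&(P[...,2]>.08);q=P[m];print("lug",len(q),np.median(q,0).round(4),cv2.minAreaRect(q[:,:2].astype(np.float32)))
m=np.zeros_like(red);m[220:310,400:430]=1;m&=(hsv[...,0]>18)&(hsv[...,0]<36)&(hsv[...,1]>150)&(P[...,2]>.12)&(d>0);q=P[m];print("yellow",cv2.minAreaRect(q[:,:2].astype(np.float32)),q.min(0),q.max(0))
s=np.zeros_like(red);s[258:348,130:240]=1;m=s&(abs(P[...,2]-.05)<.008)&(d>0);print("V hist",np.percentile(hsv[m][:,2],[5,25,50,75,95]))
pl=m&(hsv[...,2]<170)&(hsv[...,2]>90)
pl=cv2.morphologyEx(pl.astype(np.uint8),cv2.MORPH_OPEN,np.ones((7,7)))>0
q=P[pl];print("plate",cv2.minAreaRect(q[:,:2].astype(np.float32)),np.median(q[:,2]));q=P[m];print("scale",cv2.minAreaRect(q[:,:2].astype(np.float32)))
s[:]=0;s[220:310,410:520]=1;m=s&(P[...,2]>.15)&(hsv[...,1]<70)&(d>0);q=P[m];print("chute",cv2.minAreaRect(q[:,:2].astype(np.float32)))
a=p[210:320,250:530];b=D["scene"]["p"][200:340,100:345]
cv2.imwrite("pics/crop1.png",np.vstack([cv2.resize(a,(735,289),interpolation=2),cv2.resize(b,(735,420),interpolation=2)[:310]]))
E
```

```text
[  2 169 173] 1.0690902 [ 0.59850484 -0.12152742  0.10515982] [  2 166 177] [ 0.48310105 -0.09483663  0.10261915]
lug 372 [ 0.6001 -0.1193  0.1057] ((0.5998008847236633, -0.12255123257637024), (0.07571830600500107, 0.02570427395403385), 76.9189224243164)
lug 378 [ 0.4845 -0.0923  0.1057] ((0.48320281505584717, -0.0963563621044159), (0.07623399049043655, 0.025285232812166214), 78.35475158691406)
yellow ((0.5327981114387512, -0.14903070032596588), (0.01414351537823677, 0.14368444681167603), 77.41082000732422) [ 0.46413426 -0.15927278  0.18685289] [ 0.60412282 -0.12673771  0.23516134]
V hist [151. 155. 157. 160. 168.]
plate ((0.4769836962223053, 0.34316304326057434), (0.15112699568271637, 0.15072834491729736), 84.9202651977539) 0.05129519768835333
scale ((0.4742172658443451, 0.3213646411895752), (0.19432036578655243, 0.1640135496854782), 84.48128509521484)
chute ((0.531715989112854, -0.24819961190223694), (0.21844986081123352, 0.11278686672449112), 79.17082977294922)
```

View pics/crop1.png

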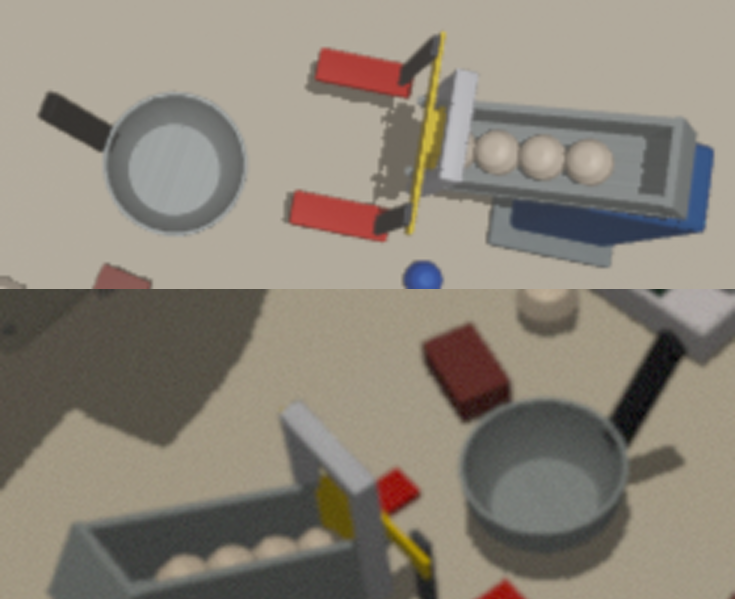

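The crop confirms the steel bowl with the black bar handle, crop (75,120). The red lugs are at crop (365,72) and (340,215) and the yellow gate at (430,140), with cream castings behind it.

| Item | Position |
|---|---|
| Pan centre | (0.5355, 0.033), handle at 68° |
| Grip point | (0.571, 0.120, 0.099) |
| Fork mid | (0.543, -0.111), feeder -x at 77.3° |
| Plate centre | (0.477, 0.343) |

The tool stays vertical, so I'll pinch the handle's flat 24 mm width.

>>> send_rows(plan=[[[-1,0.55,0.95,0.425,0.433],[-1,0.55,0.95,0.425,0.433],[-1,0.55,0.95,0.425,0.433],[-1,0.55,0.95,0.425,0.433],[-1,0.55,0.95,0.425,0.433],[-1,0.55,0.95,0.425,0.433]]])

```text
t: 0.6
tool_pos: [0.2764, -0.3843, 0.3221]
orientation: [2.932, 1.127, 0.001]
force: [-0.2, -1.0, 0.8]
opening: 0.0931
gripper_force: 0.0
```

>>> send_rows(plan=[[[-1,0.55,0.95,0,0.433],[-1,0.55,0.95,0,0.433],[-1,0.55,0.95,0,0.433],[-1,0.55,0.95,0,0.433],[-1,0.55,0.95,0,0.433],[-1,0.55,0.95,0,0.433]]])

```text
t: 1.1
tool_pos: [0.3869, -0.1923, 0.3205]
orientation: [-2.601, -1.76, -0.003]
force: [-0.5, -0.8, -0.2]
opening: 0.0928
gripper_force: 0.0
```

>>> send_rows(plan=[[[-1,0.55,0.95,0,0],[-1,0.55,0.95,0,0],[-1,0.55,0.95,0,0],[-1,0.55,0.95,0,0],[-1,0.55,0.95,0,0],[-1,0.55,0.95,0,0]]])

```text
t: 1.6
tool_pos: [0.4964, -0.002, 0.3199]
orientation: [-2.601, -1.759, -0.001]
force: [0.2, 0.3, -0.4]
opening: 0.0925
gripper_force: 0.0
```

>>> send_rows(plan=[[[-1,0.38,0.635,-0.5,0],[-1,0.38,0.635,-0.5,0],[-1,0.38,0.635,-0.5,0],[-1,0.38,0.635,-0.5,0],[-1,0.38,0.635,-0.5,0],[-1,0.38,0.635,-0.5,0]]])

```text
t: 2.1
tool_pos: [0.5697, 0.1219, 0.2165]
orientation: [-2.6, -1.757, 0.009]
force: [0.3, -0.8, -0.0]
opening: 0.0931
gripper_force: 0.0
```

>>> send_rows(plan=[[[-1,0,0,-0.15,0],[-1,0,0,-0.3,0],[-1,0,0,-0.3,0],[-1,0,0,-0.3,0]]])

```text
t: 2.43
tool_pos: [0.5698, 0.1188, 0.1601]
orientation: [-2.605, -1.753, 0.005]
force: [0.0, 1.1, 1.1]
opening: 0.0932
gripper_force: 0.0
```

```bash
python3 - <<'E'
from h import *
p,d=viewer.read_camera("scene");q,e=viewer.read_camera("top")
print(telemetry.read_state()["tool_pos"])
cv2.imwrite("pics/g1.png",np.hstack([cv2.resize(p[150:300,230:370],None,fx=2.8,fy=2.8),cv2.resize(q[190:340,220:360],None,fx=2.8,fy=2.8)]))
E
```

```text
[0.57215964 0.11942936 0.16332008]
```

View pics/g1.png

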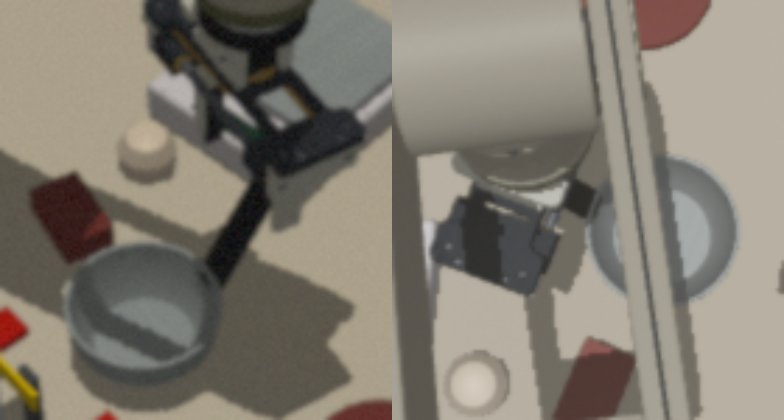

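The fingers straddle the handle: in the left half, its top at crop (262,185) lies between them, and the pan at (143,310) hasn't moved. I'll descend and grip.

>>> send_rows(plan=[[[-1,0,0,-0.16,0],[-1,0,0,-0.32,0],[-1,0,0,-0.32,0],[-1,0,0,-0.32,0]]])

```text
t: 2.87
tool_pos: [0.5707, 0.1198, 0.0972]
orientation: [-2.605, -1.754, 0.002]
force: [-0.4, -0.1, 1.5]
opening: 0.0933
gripper_force: 0.0
```

>>> send_rows(plan=[[[1,0,0,0,0],[1,0,0,0,0],[1,0,0,0,0],[1,0,0,0,0],[1,0,0,0,0],[1,0,0,0,0],[1,0,0,0,0],[1,0,0,0,0],[1,0,0,0,0],[1,0,0,0,0],[1,0,0,0,0],[1,0,0,0,0]]], force=55)

```text
t: 3.87
tool_pos: [0.5712, 0.1201, 0.0966]
orientation: [2.605, 1.755, 0.0]
force: [-0.2, -0.3, -1.0]
opening: 0.0235
gripper_force: 55.0
```

>>> send_rows(plan=[[[1,0,0,0.02,0],[1,0,0,0.05,0],[1,0,0,0.08,0],[1,0,0,0.1,0],[1,0,0,0.1,0],[1,0,0,0.1,0]]])

```text
t: 4.37
tool_pos: [0.5716, 0.1202, 0.1173]
orientation: [2.605, 1.755, 0.002]
force: [-0.1, 0.0, -1.6]
opening: 0.0236
gripper_force: 55.0
```

```bash
cat >> h.py <<'E'
from scipy.optimize import least_squares
def ring(n,box,zr):
    p,d=viewer.read_camera(n);P=pts(n,d);h=cv2.cvtColor(p,cv2.COLOR_BGR2HSV).astype(int)
    a,b,c,e=box;s=np.s_[b:e,a:c];X=P[s].reshape(-1,3);h=h[s].reshape(-1,3)
    m=(d[s].ravel()>0)&(h[:,1]<80)&(h[:,2]>60)&(X[:,2]>zr[0])&(X[:,2]<zr[1]);R=X[m]
    # per azimuth sector the highest points = rim; plane + circle
    c0=R[:,:2].mean(0)
    for _ in range(3):
        az=np.arctan2(R[:,1]-c0[1],R[:,0]-c0[0]);r=np.hypot(*(R[:,:2]-c0).T)
        T=[]
        for k in np.arange(-np.pi,np.pi,np.pi/18):
            i=np.where((az>=k)&(az<k+np.pi/18)&(r<.075)&(r>.045))[0]
            if len(i)>3:T.append(R[i[np.argsort(R[i,2])[-3:]]].mean(0))
        T=np.array(T)
        f=least_squares(lambda c:np.hypot(T[:,0]-c[0],T[:,1]-c[1])-.060,c0,loss="soft_l1",f_scale=.002);c0=f.x
    A=np.c_[T[:,:2]-c0,np.ones(len(T))];g=least_squares(lambda w:A@w-T[:,2],[0,0,.06],loss="soft_l1",f_scale=.002).x
    return c0.round(4),"z",g[2].round(4),"tilt deg x,y",np.degrees(g[:2]).round(1),len(T),p
E
python3 - <<'E'
from h import *
r=ring("scene",(235,210,335,305),(.03,.11));print(r[:-1]);cv2.imwrite("pics/g2.png",cv2.resize(r[-1][150:310,220:380],None,fx=3,fy=3))
print(ring("top",(275,230,360,310),(.03,.11))[:-1]);print(telemetry.read_state())
E
```

```text
(array([0.5371, 0.0315]), 'z', np.float64(0.0782), 'tilt deg x,y', array([-0.2, -0.5]), 36)
(array([0.5343, 0.0347]), 'z', np.float64(0.0781), 'tilt deg x,y', array([-0.5, -0.1]), 31)
{'t': 4.4667, 'q': array([1.19531504e-01, 1.72949574e-01, 1.66348502e+00, 1.89029689e-05,
       1.30531990e+00, 5.04658438e-01]), 'dq': array([1.68955243e-04, 4.24761780e-03, 4.19344574e-03, 9.84118993e-05,
       1.26485262e-03, 4.77913141e-04]), 'joint_torque': array([-1.25512888e-03, -5.68174374e+01, -4.77072680e+01, -6.92192162e-02,
        3.96676746e-02, -9.18032420e-04]), 'tool_pos': array([0.57102373, 0.12015685, 0.11651574]), 'orientation': array([-2.60544170e+00, -1.75519583e+00,  2.13203726e-04]), 'force': array([-0.33474195, -0.96094053, -2.05569248]), 'wrist_torque': array([ 0.11405293, -0.07918518,  0.0046226 ]), 'gripper_force': 54.98900592327118, 'opening': 0.02398090046071882}
```

View pics/g2.png

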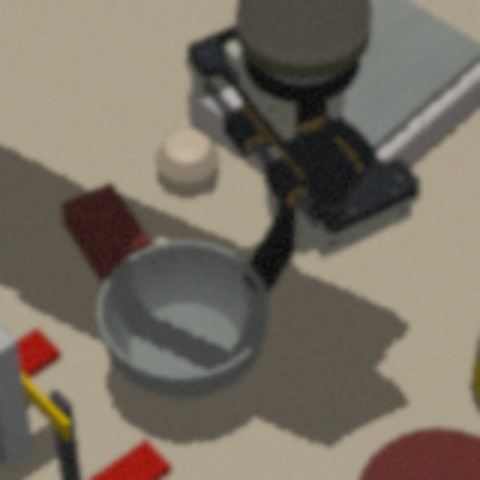

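The pan is level and held: bowl at crop (185,315), rim at z 0.075. Next I turn it and slide it in under the lugs.

>>> send_rows(plan=[[[1,0,-0.03,0,0.02],[1,-0.005,-0.08,0,0.05],[1,-0.01,-0.15,0,0.09],[1,-0.015,-0.22,0,0.13],[1,-0.02,-0.3,0,0.15],[1,-0.02,-0.38,0,0.158],[1,-0.025,-0.46,0,0.158],[1,-0.03,-0.54,0,0.158],[1,-0.035,-0.61,0,0.158],[1,-0.04,-0.66,0,0.158],[1,-0.04,-0.7,0,0.158],[1,-0.04,-0.72,0,0.158],[1,-0.04,-0.72,0,0.158],[1,-0.04,-0.72,0,0.158],[1,-0.04,-0.72,0,0.158]]])

```text
t: 5.72
tool_pos: [0.5632, -0.0232, 0.1166]
orientation: [-2.451, -1.965, -0.0]
force: [-1.1, 0.2, -1.1]
opening: 0.0236
gripper_force: 55.0
```

```bash
python3 - <<'E'
from h import *
p,d=viewer.read_camera("scene");q,e=viewer.read_camera("top");np.savez("s1.npz",p=p,q=q,d=d,e=e)
s=telemetry.read_state();print(s["tool_pos"],s["force"],s["wrist_torque"],s["orientation"])
cv2.imwrite("pics/u1.png",np.hstack([cv2.resize(p[200:360,140:300],None,fx=2.5,fy=2.5),cv2.resize(q[190:350,300:460],None,fx=2.5,fy=2.5)]))
E
```

```text
[ 0.56316831 -0.02318376  0.11663989] [ 0.0861968  -0.04484692 -2.03169118] [ 0.13382432 -0.08151218  0.01140644] [-2.45067254e+00 -1.96539077e+00 -1.66386759e-04]
```

View pics/u1.png

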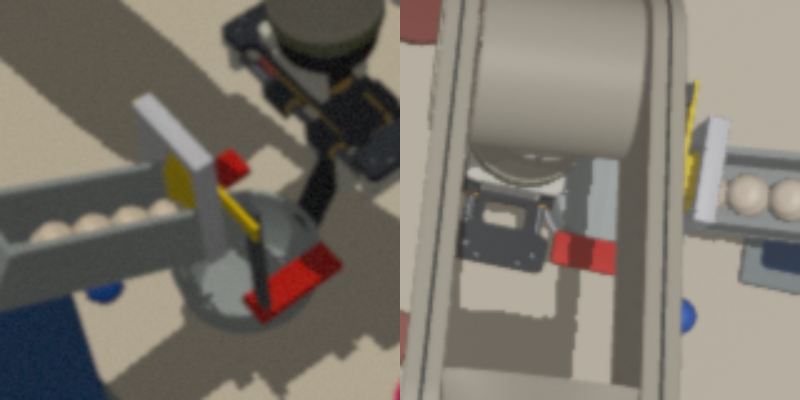

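The pan sits under the fork, with its rim below both lugs at left-crop (232,168) and (293,283). I'll feel upward for contact.

>>> send_rows(plan=[[[1,0,0,0.03,0],[1,0,0,0.06,0],[1,0,0,0.07,0],[1,0,0,0.07,0],[1,0,0,0.07,0]]])

```text
t: 6.23
tool_pos: [0.5635, -0.0238, 0.1312]
orientation: [2.451, 1.964, 0.001]
force: [-1.1, 0.3, -2.5]
opening: 0.0234
gripper_force: 55.0
```

>>> send_rows(plan=[[[1,0,0,0.01,0],[1,0,0,0.02,0],[1,0,0,0.02,0],[1,0,0,0.02,0]]])

```text
t: 6.57
tool_pos: [0.5632, -0.0239, 0.1347]
orientation: [2.452, 1.964, 0.0]
force: [-0.8, 0.7, -1.8]
opening: 0.0236
gripper_force: 55.0
```

>>> send_rows(plan=[[[1,0,0,0.01,0],[1,0,0,0.02,0],[1,0,0,0.02,0],[1,0,0,0.02,0]]])

```text
t: 6.9
tool_pos: [0.5628, -0.0239, 0.1382]
orientation: [-2.451, -1.964, 0.001]
force: [-0.5, -0.9, -6.7]
opening: 0.0234
gripper_force: 55.0
```

```bash
python3 - <<'E'
from h import *
s=telemetry.read_state();print(s["tool_pos"],s["force"],s["wrist_torque"])
E
```

```text
[ 0.56278444 -0.02385455  0.13818802] [-0.50994125 -0.86230647 -6.73942725] [ 0.18403989 -0.27672045  0.02553173]
```

>>> send_rows(plan=[[[1,0,0,0.01,0],[1,0,0,0.02,0],[1,0,0,0.03,0],[1,0,0,0.03,0],[1,0,0,0.03,0],[1,0,0,0.03,0]]])

```text
t: 7.4
tool_pos: [0.5629, -0.0239, 0.1446]
orientation: [-2.451, -1.964, 0.001]
force: [-2.0, -1.3, -5.2]
opening: 0.024
gripper_force: 55.0
```

```bash
python3 - <<'E'
from h import *
p0=np.load("s1.npz");F=[]
for i in range(4):
    p,d=viewer.read_camera("scene");s=telemetry.read_state();F.append(np.r_[s["tool_pos"],s["force"],s["wrist_torque"]])
print(np.mean(F,0).round(3),np.std(F,0).round(3))
def lugs(p,d):
    P=pts("scene",d);h=cv2.cvtColor(p,cv2.COLOR_BGR2HSV).astype(int)
    m=((h[...,0]<8)|(h[...,0]>172))&(h[...,1]>150)&(h[...,2]>80)&(d>0)&(P[...,2]>.09);m[:250]=0;m[335:]=0;m[:,:215]=0;m[:,290:]=0
    q=P[m]
    for a in(q[q[:,0]<.54],q[q[:,0]>.54]):print(len(a),np.median(a,0).round(4))
lugs(p0["p"],p0["d"]);lugs(p,d)
r=ring("scene",(180,230,290,345),(.08,.125));print(r[:-1])
E
```

```text
[ 0.563 -0.024  0.145 -2.719 -1.385 -6.498  0.057  0.181 -0.034] [0.    0.    0.    0.365 0.566 0.237 0.027 0.008 0.04 ]
125 [ 0.4945 -0.0719  0.1055]
454 [ 0.6055 -0.1235  0.1055]
129 [ 0.4953 -0.072   0.1139]
465 [ 0.6053 -0.1235  0.1137]
(array([ 0.5422, -0.1163]), 'z', np.float64(0.1058), 'tilt deg x,y', array([-0.5,  0.2]), 19)
```

Both lugs rose 8.3 mm together, and the pan is level and centred. I'll lift to about 37 mm and hold while the castings slide.

>>> send_rows(plan=[[[1,0,0,0.01,0],[1,0,0,0.025,0],[1,0,0,0.04,0],[1,0,0,0.06,0],[1,0,0,0.08,0],[1,0,0,0.1,0],[1,0,0,0.12,0],[1,0,0,0.135,0],[1,0,0,0.145,0],[1,0,0,0.145,0],[1,0,0,0.145,0],[1,0,0,0.145,0],[1,0,0,0.145,0],[1,0,0,0.145,0],[1,0,0,0.145,0],[1,0,0,0.145,0],[1,0,0,0.145,0],[1,0,0,0.145,0],[1,0,0,0.145,0],[1,0,0,0.145,0]]])

```text
t: 9.32
tool_pos: [0.5633, -0.0237, 0.1737]
orientation: [-2.451, -1.965, -0.001]
force: [2.5, 2.0, -8.0]
opening: 0.0235
gripper_force: 55.0
```

```bash
python3 - <<'E'
from h import *
p,d=viewer.read_camera("scene");q,e=viewer.read_camera("top");s=telemetry.read_state()
print(s["tool_pos"],s["force"],s["wrist_torque"])
cv2.imwrite("pics/u2.png",np.hstack([cv2.resize(p[190:350,110:290],None,fx=2.2,fy=2.5),cv2.resize(q[190:350,340:520],None,fx=2.2,fy=2.5)]))
P=pts("scene",d);h=cv2.cvtColor(p,cv2.COLOR_BGR2HSV).astype(int)
m=((h[...,0]<8)|(h[...,0]>172))&(h[...,1]>150)&(h[...,2]>80)&(d>0)&(P[...,2]>.09);m[:230]=0;m[335:]=0;m[:,:205]=0;m[:,300:]=0
a=P[m]
for b in(a[a[:,0]<.54],a[a[:,0]>.54]):print(len(b),np.median(b,0).round(4))
E
```

```text
[ 0.56323354 -0.02371052  0.17366356] [ 2.51853497  3.61713804 -8.37180365] [ 1.20292127 -0.64918186  0.10429371]
144 [ 0.4933 -0.073   0.1423]
484 [ 0.6054 -0.1239  0.1427]
```

View pics/u2.png

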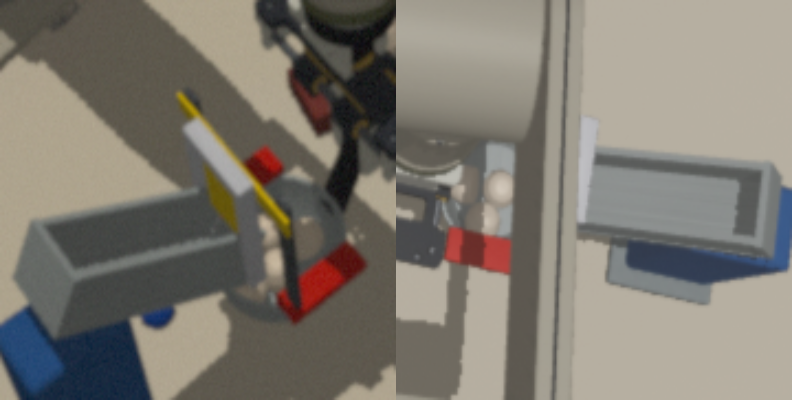

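The chute is empty with the gate up (yellow bar at left-crop (235,165)), and castings lie in the pan at right-crop (500,188), (485,218) and (465,185). The fourth is hidden. I'll lower slowly so the gate shuts, then back out.

>>> send_rows(plan=[[[1,0,0,-0.01,0],[1,0,0,-0.025,0],[1,0,0,-0.04,0],[1,0,0,-0.06,0],[1,0,0,-0.08,0],[1,0,0,-0.1,0],[1,0,0,-0.12,0],[1,0,0,-0.14,0],[1,0,0,-0.155,0],[1,0,0,-0.17,0],[1,0,0,-0.18,0],[1,0,0,-0.19,0],[1,0,0,-0.21,0],[1,0,0,-0.24,0],[1,0,0,-0.265,0],[1,0,0,-0.28,0],[1,0,0,-0.285,0],[1,0,0,-0.285,0],[1,0,0,-0.285,0],[1,0,0,-0.285,0]]])

```text
t: 11.08
tool_pos: [0.5634, -0.0239, 0.1169]
orientation: [2.451, 1.964, 0.0]
force: [0.6, -0.8, -2.8]
opening: 0.0235
gripper_force: 55.0
```

>>> send_rows(plan=[[[1,0,0.02,0,0],[1,0.01,0.06,0,0],[1,0.02,0.12,0,0],[1,0.04,0.19,0,0],[1,0.06,0.27,0,0],[1,0.08,0.35,0,0],[1,0.1,0.43,0,0],[1,0.11,0.51,0,0],[1,0.13,0.59,0,0],[1,0.14,0.66,0,0],[1,0.16,0.72,0,0],[1,0.17,0.76,0,0],[1,0.17,0.78,0,0],[1,0.17,0.78,0,0],[1,0.17,0.78,0,0],[1,0.17,0.78,0,0]]])

```text
t: 12.42
tool_pos: [0.5971, 0.1315, 0.1166]
orientation: [2.452, 1.964, -0.001]
force: [-0.3, -0.1, -1.7]
opening: 0.0237
gripper_force: 55.0
```

```bash
python3 - <<'E'
from h import *
r=ring("scene",(235,190,345,310),(.05,.11));p=r[-1];print(r[:-1]);q,e=viewer.read_camera("top");P=pts("top",e)
F=[]
for i in range(3):
    viewer.read_camera("top");s=telemetry.read_state();F.append(np.r_[s["tool_pos"],s["force"]])
print(np.mean(F,0).round(3))
cv2.imwrite("pics/u3.png",np.hstack([cv2.resize(p[130:350,110:370],(480,406)),cv2.resize(q[190:350,280:400],(305,406))]))
np.savez("s3.npz",p=p,q=q,e=e)
E
```

```text
(array([0.5775, 0.0384]), 'z', np.float64(0.0774), 'tilt deg x,y', array([-0.4,  0.2]), 36)
[ 0.597  0.132  0.117  0.233 -0.561 -3.399]
```

View pics/u3.png

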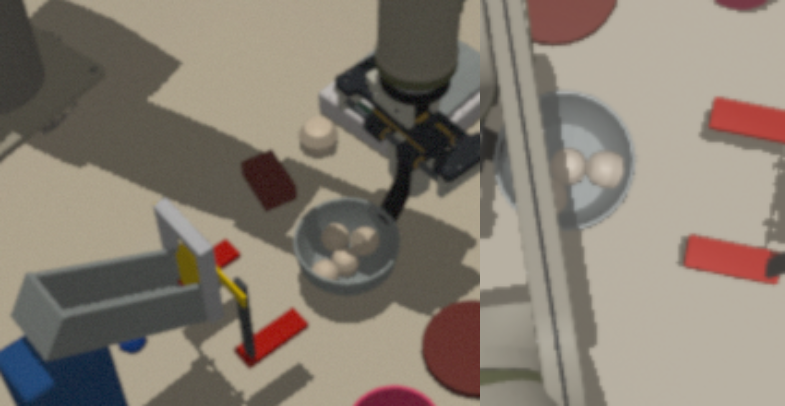

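All four castings are in the pan at left-crop (336,236), (362,240), (343,263) and (325,270), and the gate is down shut. Next I carry the pan to the scale.

>>> send_rows(plan=[[[1,-0.01,0,0.02,0],[1,-0.03,0,0.06,0],[1,-0.07,0,0.12,0],[1,-0.12,0,0.19,0],[1,-0.17,0.02,0.26,0],[1,-0.22,0.05,0.33,0],[1,-0.27,0.1,0.4,0],[1,-0.32,0.16,0.45,0],[1,-0.37,0.23,0.48,0],[1,-0.41,0.3,0.5,0],[1,-0.44,0.38,0.5,0],[1,-0.47,0.46,0.5,0],[1,-0.48,0.53,0.5,0],[1,-0.49,0.6,0.5,0],[1,-0.49,0.65,0.5,0],[1,-0.49,0.69,0.5,0],[1,-0.49,0.71,0.5,0]]])

```text
t: 14.08
tool_pos: [0.4991, 0.2753, 0.2167]
orientation: [-2.451, -1.966, -0.0]
force: [0.1, -0.2, -3.6]
opening: 0.0236
gripper_force: 55.0
```

>>> send_rows(plan=[[[1,0,0.02,0,0],[1,0,0.06,0,0],[1,0,0.12,0,0],[1,0,0.19,0,0],[1,0,0.27,0,0],[1,0,0.35,0,0],[1,0,0.43,0,0],[1,0,0.51,0,0],[1,0,0.59,0,0],[1,0,0.66,0,0],[1,0,0.72,0,0],[1,0,0.77,0,0],[1,0,0.8,0,0],[1,0,0.8,0,0],[1,0,0.8,0,0],[1,0,0.8,0,0]]])

```text
t: 15.42
tool_pos: [0.4993, 0.4337, 0.2166]
orientation: [2.452, 1.964, -0.0]
force: [-0.3, -0.6, -3.4]
opening: 0.0236
gripper_force: 55.0
```

```bash
python3 - <<'E'
from h import *
F=[]
for i in range(3):
    viewer.read_camera("top");s=telemetry.read_state();F.append(np.r_[s["tool_pos"],s["force"]])
print(np.mean(F,0).round(4))
p,d=viewer.read_camera("scene");P=pts("scene",d);np.savez("s4.npz",p=p,d=d)
print(ring("scene",(290,90,400,215),(.14,.20))[:-1])
E
```

```text
[ 0.4994  0.4335  0.2167 -0.1234 -0.2479 -2.8823]
(array([0.4799, 0.3396]), 'z', np.float64(0.1771), 'tilt deg x,y', array([-0.3,  0.2]), 36)
```

>>> send_rows(plan=[[[1,0,0,-0.02,0],[1,0,0,-0.06,0],[1,0,0,-0.12,0],[1,0,0,-0.18,0],[1,0,0,-0.24,0],[1,0,0,-0.29,0],[1,0,0,-0.32,0],[1,0,0,-0.335,0],[1,0,0,-0.34,0],[1,0,0,-0.34,0],[1,0,0,-0.34,0]]])

```text
t: 16.58
tool_pos: [0.4995, 0.4345, 0.1494]
orientation: [2.452, 1.965, 0.002]
force: [-0.9, -0.3, -3.3]
opening: 0.0234
gripper_force: 55.0
```

>>> send_rows(plan=[[[1,0,0,-0.004,0],[1,0,0,-0.008,0],[1,0,0,-0.008,0],[1,0,0,-0.008,0]]])

```text
t: 16.92
tool_pos: [0.4992, 0.4342, 0.1472]
orientation: [2.452, 1.965, 0.0]
force: [-0.3, -0.8, -1.8]
opening: 0.0238
gripper_force: 55.0
```

>>> send_rows(plan=[[[1,0,0,-0.003,0],[1,0,0,-0.006,0],[1,0,0,-0.006,0],[1,0,0,-0.006,0]]])

```text
t: 17.25
tool_pos: [0.4994, 0.4346, 0.1466]
orientation: [-2.451, -1.965, -0.002]
force: [-0.1, 1.6, 1.5]
opening: 0.0238
gripper_force: 55.0
```

```bash
python3 - <<'E'
from h import *
F=[]
for i in range(3):
    viewer.read_camera("top");s=telemetry.read_state();F.append(np.r_[s["tool_pos"],s["force"]])
print(np.mean(F,0).round(4))
E
```

```text
[ 0.4994  0.4346  0.1466 -0.2085  2.1492  3.3137]
```

The pan is on the plate, so I'll release and rise.

>>> send_rows(plan=[[[0.4,0,0,0,0],[0.3,0,0,0,0],[0.2,0,0,0,0],[0,0,0,0,0],[-0.2,0,0,0,0],[-0.3,0,0,0,0],[-0.3,0,0,0,0],[-0.3,0,0,0,0]]])

```text
t: 18.07
tool_pos: [0.4991, 0.4341, 0.1458]
orientation: [2.452, 1.964, -0.0]
force: [0.3, -0.2, 0.3]
opening: 0.06
gripper_force: 0.0
```

>>> send_rows(plan=[[[-0.3,0,0,0.05,0],[-0.3,0,0,0.15,0],[-0.3,0,0,0.3,0],[-0.3,0,0,0.5,0],[-0.3,0,0,0.7,0],[-0.3,0,0.1,0.8,0],[-0.3,0,0.3,0.8,0],[-0.3,0,0.5,0.8,0],[-0.3,0,0.5,0.8,0]]])

```text
t: 18.82
tool_pos: [0.4972, 0.5398, 0.303]
orientation: [-2.446, -1.968, 0.004]
force: [-0.7, -0.1, -2.3]
opening: 0.0606
gripper_force: 0.0
```

```bash
python3 - <<'E'
from h import *
r=ring("scene",(275,120,400,225),(.07,.13));p=r[-1];print(r[:-1]);q,e=viewer.read_camera("top")
s=telemetry.read_state();print(s["t"],s["force"])
cv2.imwrite("pics/f.png",np.hstack([cv2.resize(p[100:340,110:430],(480,360)),cv2.resize(q[220:360,110:250],(310,360))]))
E
```

```text
(array([0.4795, 0.3408]), 'z', np.float64(0.1072), 'tilt deg x,y', array([ 0.2, -0.2]), 36)
18.9167 [ 0.18274769 -0.03072485 -0.37299516]
```

View pics/f.png

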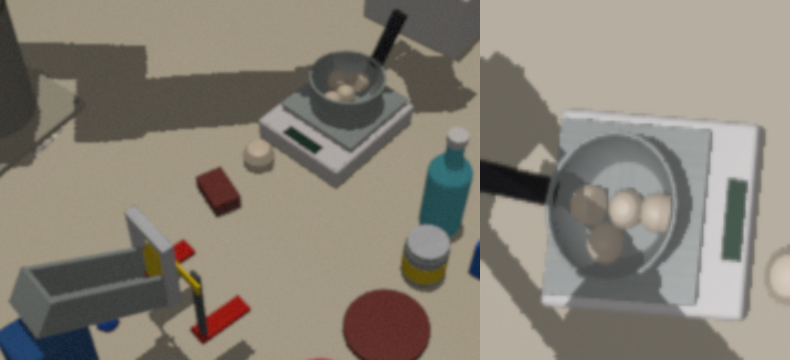

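The pan stands level and centred on the plate at right-crop (618,205), with four castings in it. The gate is shut and the bystanders are where they were.

>>> send_rows(plan=[[[-0.3,0,0,0,0],[-0.3,0,0,0,0],[-0.3,0,0,0,0],[-0.3,0,0,0,0]]])

```text
t: 19.25
tool_pos: [0.4996, 0.5333, 0.3073]
orientation: [-2.453, -1.963, -0.003]
force: [-0.5, -0.0, 1.5]
opening: 0.0603
gripper_force: 0.0
```

```bash
python3 -c "
from plant import order
print(order.close_job())"
```

```text
the job is handed in; nothing more can be done
None
```

The job is handed in at about 19 s (no verdict was returned): the pan stands level on the scale plate with all four castings in it, the gate is shut, and the other things are where they were.

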